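Wind the badge die table up to the gauge

ROBOT

A 6-joint arm with a two-finger parallel gripper is mounted at the origin on the work surface. World frame = base frame: x ahead of the robot, y to its left, z up, the work surface at z = 0. Lengths are in m, angles in rad, forces in N, time in s.
With the tool pointing down it reaches from about 0.35 to 0.925 m from the base axis. Payload 6.4 kg.
Tool frame: the origin (TCP) lies on the centre line of the jaws, within the pads' length; the fingertips stand 8 mm ahead of it and the grasp point (between the pads) lies 11 mm behind it (bot.nose_length is the distance from the TCP to the fingertips, in m); z points along the fingers, y is the direction in which the jaws open and shut (so a half turn about z gives the same grasp; the last joint's range is limited). The gripper opens to 94 mm and grips with 3 to 60 N. Pads are 16 mm wide; open, the fingers measure 119 mm over their backs; the gripper's body (75 mm by 177 mm) begins 78 mm behind the grasp point.
Start: joints at [0.971, 0.245, 1.558, -0, 1.339, -0.174], TCP at [0.268, 0.592, 0.213] pointing down, gripper open.
Joint ranges: [-3.13, 3.13], [-1.02, 2.26], [0.13, 2.54], [-0.95, 4.09], [0.21, 2.88], [-2.74, 2.74]. Speed limits (rad/s): [2.57, 2.57, 3.14, 3.14, 3.14, 3.14].

INTERFACE

Orientations are given as a unit quaternion [w, x, y, z].
In Python, from cell import bot, kin, grab_frame, models, sensors gives the robot as it stands. The module is installed in compiled form; this text tells all that it offers. Calls block until the motion is done:
- bot.move_ptp(position, orientation): joint-space move of the TCP to a pose.
- bot.line_to(position, orientation=None, feed=0.15): straight line of the TCP; orientation=None keeps the orientation; feed is the mean speed in m/s.
- bot.move_j(angles): joint-space move.
- bot.release() and bot.close_gripper(newtons=None): open the fingers fully, or close them until they stop; newtons is the grip in N (None keeps the last).
- bot.dwell(seconds).
- kin.inverse_kinematics(position, orientation): joint angles nearest the present ones, or None.
- grab_frame(name): name is "side" or "top" or "wrist"; returns a dict with "pixels" (480x640x3 uint8, red, green, blue), "fx", "fy", "cx", "cy" (pixels), "eye" and "attitude" of the camera in the world; the wrist camera has in their place "tool_from_camera" (4x4, takes a point from camera to tool coordinates, whose origin is the TCP and whose axes are the flange's). Camera axes: x right, y down, z forward; pixel columns grow to the right and rows downward; lengths in m; the calibration is good to about 2 mm. A picture is of the moment at which its call begins: read the wrist's pose just before it. There is no depth.
A pose or a line that the arm cannot do raises bot.MotionError and nothing moves.
- bot.hand_in(): hands the job in, once; it reports no verdict.
Trained networks look in the newest picture that a camera, given by its name, has taken for a name from the list of things; names that differ only in an ending like _2 or _b are one class to them, and where a whole thing is asked for, a point or a joint stands for the part that bears it (a point fixed in the world has none). Each returns a list of dicts, best first, with "conf" (0 to 1); they miss things now and then, are a little off and sometimes report something else, mostly with a low value. They report only what shows in the picture. A call takes as long as a camera call. They do not tell look-alikes from the thing itself.
- models.search_frame(camera, label): "box" ([left, top, width, height] in pixels, round what is visible of it).
- models.masks_of(camera, label): "region" (480x640 bool, what is visible of it) and "box" ([left, top, width, height] in pixels, round what is visible of it).
- models.mark_of(camera, label): "position" ([column, row] in pixels: a listed point, or the origin of a listed thing).
Readings, each from a call of its own:
- sensors.current_time_s(): time.
- sensors.current_joint_pos(): joint angles.
- sensors.current_joint_vel(): joint speeds.
- sensors.current_effort(): joint torques, N m.
- sensors.current_eef_pos(): TCP position.
- sensors.current_tcp_rot(): TCP orientation.
- sensors.current_contact_force(): force on the tool from outside, world axes, zero at the start.
- sensors.current_moment(): the same for the moment, N m.
- sensors.current_grip_width(): finger opening in m.
Only numpy, scipy, OpenCV 4.12 (cv2) and the standard library are available. Lean on these libraries where they do the work, as an engineer would, in place of code of your own. Each camera call takes 0.05 s, during which the arm holds its last target. There are 200 camera calls.

TASK

Fit the loose crank handle onto the square shaft of the screw-jack stand, pushed fully home and without forcing it, and wind it by its grip until the top of the aluminium platform is flush with the top of the gauge tongue beside it. Turn the jack with the crank only, leave the gauge and the other things on the desk where they are, and leave the crank on the shaft.

Things in the scene. Friction and masses are not known exactly. Their poses are not given: they have to be found in the camera images.
- jack: Grey screw-jack stand screwed to the desk; base plate 270 x 120 x 12 mm. Origin on the desk under the axis of its vertical input shaft, z up, +x from the shaft towards the platform, centred 135 mm away. The shaft stands on a 60 x 60 mm gear housing with a round collar, 44 mm across. Clockwise from above raises the platform, 12 mm for each full turn; anticlockwise lowers it.
- shaft_seat (a point): Centre of the collar's top face, at the foot of the square shaft, 108 mm above the desk: where the crank's origin lies when fully home. Axes as the fixed stand's, not the shaft's. The shaft needs about 0.2 N m (3 N at the grip) and stays where it is left. Over 120 N of contact between crank and jack spoils it; the leverage multiplies hand force, so keep that under about 15 N.
- shaft_top (a point): Centre of the top end of the square steel shaft, 18 mm wide, 26 mm above shaft_seat, its last 1 mm bevelled to 15 mm. The square stands at any angle about the vertical, and this angle is not reported: it must be seen, or felt by turning the crank on it under light pressure until it drops. Axes as the fixed stand's.
- platform_edge (a point): Point on the top face of the aluminium platform (110 x 100 x 12 mm, carrying a round steel die 62 mm across, 14 mm high), at the middle of its edge next to the gauge: 135 mm along +x and 50 mm along +y of the stand. It starts 62 to 70 mm above the desk and must rise to the height of gauge_top; it can go up to 102 mm.
- gauge_top (a point): Point on the top face of the flat steel gauge tongue (40 x 38 x 8 mm, clamped on a post that ends 127 mm above the desk), near its edge next to the platform, 6 mm farther along the stand's +y than platform_edge. 82 to 92 mm above the desk; not to be moved.
- crank: Loose dark steel crank, 0.4 to 0.55 kg, on the desk, socket down. Origin at the centre of the hub's underside, z up, x along the arm towards the grip. Hub 36 x 36 mm, 38 mm tall, sides along x and y; square socket in its underside 20 mm wide, 28 mm deep, parallel to the sides. Arm 24 x 9 mm, level with the underside, to 91 mm; balance block 24 mm wide, 20 high, to -48 mm. Take the hub by its y sides.
- grip_mid (a point): Middle of the crank's upright round black grip, 25 mm across, 66 mm tall, 75 mm from the hub's centre, its ends 16 and 82 mm above the hub's underside. It turns freely on its pin, so it can be led round without turning the hand; fingertips higher than 38 mm above the underside pass over the hub.
- tins: Stack of steel badge tins, 58 mm across and 35 mm high; to be left alone.
- pot: Clear plastic pot with a white lid, 62 mm across and 60 mm high; to be left alone.
- mouse: Black computer mouse, 100 x 60 x 30 mm; to be left alone.
Things that resemble listed ones, but are neither listed nor needed, are in the scene too. What is shaped like the crank but orange or purple is not meant.

How it is judged:
By the outcome, as a careful person would: the job done as asked, in the order asked, and still so for the second after the job is handed in, with the robot touching nothing.
It also fails if it takes over 72 s, if anything falls off the work surface, if the arm or the gripper's body presses on something with over 40 N, if the wrist force passes 120 N, or if a joint passes its speed limit or range.

## Working session

There is one attempt and no reset: what is moved stays moved. The work goes in short steps, each a Python script; the robot and the scene stay as the last script left them, time stands still between calls to the robot, and variables do not carry over. Pictures are saved under pics/ and viewed, about 8 in all and at most 12, crops included, and the job is handed in when it is done.

```bash
mkdir -p pics
cat > h.py <<'E'
import numpy as np, cv2
from cell import bot, kin, grab_frame, models, sensors
from scipy.spatial.transform import Rotation as R
def q2R(q): return R.from_quat([q[1],q[2],q[3],q[0]]).as_matrix()
def down(yaw):
    # tool z down, tool y axis at angle yaw (jaw direction) in world
    y=np.array([np.cos(yaw),np.sin(yaw),0]); z=np.array([0,0,-1.]); x=np.cross(y,z)
    q=R.from_matrix(np.c_[x,y,z]).as_quat(); return [q[3],q[0],q[1],q[2]]
def att(a):
    a=np.array(a); return q2R(a) if a.size==4 else a.reshape(3,3)
def cam(name):
    p=np.array(sensors.current_eef_pos()); Rt=q2R(sensors.current_tcp_rot())
    f=grab_frame(name)
    if name=='wrist':
        T=np.array(f['tool_from_camera']); f['R']=Rt@T[:3,:3]; f['e']=p+Rt@T[:3,3]
    else: f['R']=att(f['attitude']); f['e']=np.array(f['eye'])
    return f
def ray(f,uv):
    d=f['R']@np.array([(uv[0]-f['cx'])/f['fx'],(uv[1]-f['cy'])/f['fy'],1]); return f['e'],d
def onz(f,uv,z):
    e,d=ray(f,uv); return e+d*(z-e[2])/d[2]
def proj(f,P):
    c=f['R'].T@(np.array(P)-f['e']); return np.array([f['cx']+f['fx']*c[0]/c[2],f['cy']+f['fy']*c[1]/c[2]])
def tri(fs,uvs):
    A=np.zeros((3,3));b=np.zeros(3)
    for f,uv in zip(fs,uvs):
        e,d=ray(f,uv); d=d/np.linalg.norm(d); M=np.eye(3)-np.outer(d,d); A+=M;b+=M@e
    return np.linalg.solve(A,b)
def save(f,n,crop=None,s=1):
    im=f['pixels'][:,:,::-1]
    if crop: l,t,w,h=crop; im=im[t:t+h,l:l+w]
    cv2.imwrite('pics/'+n,cv2.resize(im,None,fx=s,fy=s,interpolation=cv2.INTER_CUBIC))
E
python3 - <<'E'
from h import *
np.set_printoptions(precision=4,suppress=True)
fs={}
for c in ['side','top']:
    f=fs[c]=cam(c); save(f,c+'.png'); print(c,f['e'],f['fx'],f['R'].tolist(), np.shape(f['attitude']))
    for l in ['jack','shaft_seat','shaft_top','platform_edge','gauge_top','crank','grip_mid']:
        print(c,l,[(np.round(m['position'],1).tolist(),round(m['conf'],2)) for m in models.mark_of(c,l)])
a=cv2.imread('pics/side.png');b=cv2.imread('pics/top.png')
print(sensors.current_time_s())
E
```

```text
side [-0.0048 -0.7653  0.7868] 467.3670751109933 [[0.8142886694055442, -0.3459343429752045, 0.4661152145425655], [-0.5803445462688002, -0.5012157287716614, 0.6418590194489385], [0.011583198772733727, -0.7931659495857132, -0.6088953981793468]] (4,)
side jack [([315.7, 261.1], 0.92)]
side shaft_seat [([315.1, 227.2], 0.73)]
side shaft_top [([314.8, 219.9], 0.88)]
side platform_edge [([341.4, 217.0], 0.57)]
side gauge_top [([344.6, 213.2], 0.79), ([359.8, 318.3], 0.41)]
side crank [([360.0, 320.6], 0.92), ([354.6, 380.4], 0.92), ([299.2, 336.1], 0.8), ([417.1, 283.7], 0.56)]
side grip_mid [([262.8, 329.9], 0.71), ([348.4, 395.8], 0.61), ([405.2, 247.2], 0.54), ([369.8, 280.6], 0.5)]
top [ 0.3211 -0.0794  1.2091] 493.77114314105546 [[-0.010623350563581754, -0.9822184629939694, 0.18744075164319948], [-0.9994499122297955, 0.016319347632868367, 0.028871297800615967], [-0.031416832536993705, -0.18703093286032108, -0.9818515227806802]] (4,)
top jack [([292.9, 245.5], 0.55)]
top shaft_seat [([291.3, 236.6], 0.93)]
top shaft_top [([289.2, 237.0], 0.59)]
top platform_edge [([273.8, 185.0], 0.91), ([494.9, 248.8], 0.42)]
top gauge_top [([272.4, 182.9], 0.7)]
top crank [([439.0, 301.7], 0.94), ([387.2, 249.9], 0.93), ([376.4, 312.3], 0.66), ([376.4, 179.3], 0.65)]
top grip_mid [([352.5, 163.2], 0.65), ([370.4, 229.2], 0.62), ([468.3, 319.8], 0.58), ([363.3, 347.5], 0.45)]
0.8
```

View pics/top.png

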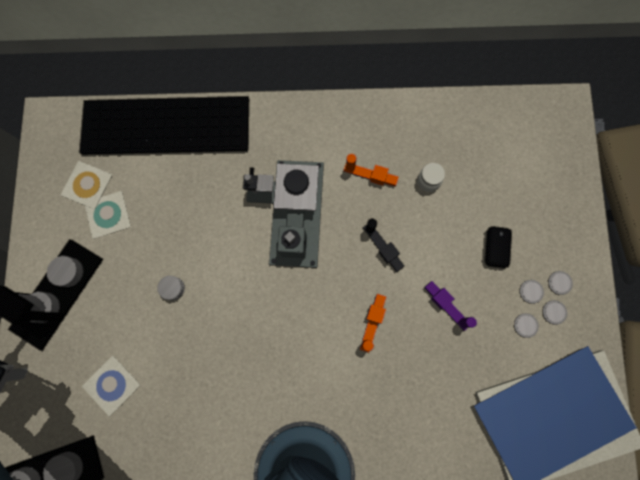

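View pics/side.png

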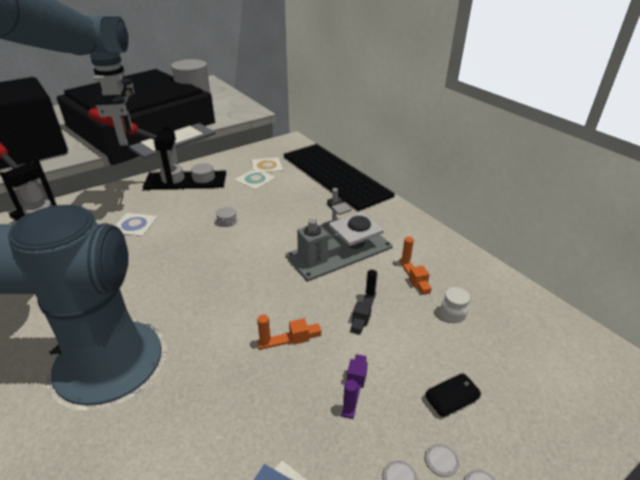

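The dark crank has its hub at top (387,250) and side (360,320), with its grip at top (370,229). It is the only dark one. The two orange cranks at top (376,312) and (376,179), and the purple one at (439,302), are look-alikes. The jack shaft is at top (291,237), and the gauge is on its +y (left) side.

Run:
```python
from h import *
np.set_printoptions(precision=4,suppress=True)
s=cam('side');t=cam('top')
print('crank',tri([s,t],[(360,320.6),(387.2,249.9)]),onz(t,(387.2,249.9),0.0))
print('grip',tri([s,t],[(369.8,280.6),(370.4,229.2)]),onz(t,(370.4,229.2),0.049))
S=tri([s,t],[(314.8,219.9),(289.2,237)]);print('shaft_top',S,onz(t,(289.2,237),.134))
print('seat',tri([s,t],[(315.1,227.2),(291.3,236.6)]),onz(t,(291.3,236.6),.108))
print('pe',tri([s,t],[(341.4,217),(273.8,185)]),'gt',tri([s,t],[(344.6,213.2),(272.4,182.9)]))
# look at the crank then the jack from the wrist
q=sensors.current_tcp_rot(); T=np.array(grab_frame('wrist')['tool_from_camera']);print(T)
C=onz(t,(387.2,249.9),0.0)
def over(P,yaw,h):
    qd=down(yaw); off=q2R(qd)@T[:3,3]; p=np.array([P[0]-off[0],P[1]-off[1],h]); 
    return p,qd
for n,P,h in [('crank',C,.30),('jack',S,.33)]:
    best=None
    for yaw in np.arange(-np.pi,np.pi,np.pi/8):
        p,qd=over(P,yaw,h); j=kin.inverse_kinematics(p,qd)
        if j is not None:
            c=np.abs(np.array(j)-sensors.current_joint_pos()).max()
            if best is None or c<best[0]: best=(c,p,qd,yaw,j)
    print(n,best); bot.move_ptp(best[1],best[2])
    f=cam('wrist'); save(f,'w_'+n+'.png')
    np.savez('w_'+n,**{k:f[k] for k in['R','e','fx','fy','cx','cy','pixels']})
    for l in ['crank','grip_mid'] if n=='crank' else ['shaft_seat','shaft_top','platform_edge','gauge_top']:
        z={'crank':0,'grip_mid':.049,'shaft_seat':.108,'shaft_top':.134,'platform_edge':.066,'gauge_top':.087}[l]
        for m in models.mark_of('wrist',l): print(l,m['position'],round(m['conf'],2),onz(f,m['position'],z))
print(sensors.current_time_s())
a=cv2.imread('pics/w_crank.png');b=cv2.imread('pics/w_jack.png');cv2.imwrite('pics/w2.png',cv2.resize(np.hstack([a,b]),(800,300)))
```

```text
crank [ 0.5139 -0.2071 -0.0135] [ 0.5152 -0.2078  0.    ]
grip [ 0.5606 -0.1663  0.0552] [ 0.5581 -0.1644  0.049 ]
shaft_top [0.5311 0.0196 0.1335] [0.5261 0.0222 0.134 ]
seat [0.534  0.0181 0.1115] [0.5319 0.0199 0.108 ]
pe [0.6643 0.0678 0.0658] gt [0.6704 0.0682 0.075 ]
[[ 0.0009 -0.9714 -0.2376  0.0678]
 [ 1.      0.0009  0.0002  0.0005]
 [ 0.     -0.2376  0.9714 -0.1708]
 [ 0.      0.      0.      1.    ]]
crank (np.float64(1.5708528846417038), array([ 0.5777, -0.2342,  0.3   ]), [np.float64(0.0), np.float64(0.1950903220161285), np.float64(0.9807852804032303), np.float64(0.0)], np.float64(1.178097245096172), array([-0.5669,  0.126 ,  1.5364, -0.    ,  1.4792, -1.745 ]))
crank [176.6, 91.0] 0.82 [ 0.3934 -0.3321  0.    ]
crank [291.8, 4.8] 0.66 [ 0.3622 -0.1732  0.    ]
crank [314.3, 141.8] 0.64 [ 0.5069 -0.2061  0.    ]
crank [379.2, 281.3] 0.6 [ 0.702  -0.1951  0.    ]
grip_mid [367.7, 179.4] 0.82 [ 0.567  -0.1673  0.049 ]
grip_mid [95.1, 53.4] 0.72 [ 0.3426 -0.3792  0.049 ]
grip_mid [122.3, 236.4] 0.47 [ 0.5208 -0.4476  0.049 ]
jack (np.float64(0.364490896836432), array([ 0.5936, -0.0068,  0.33  ]), [np.float64(0.0), np.float64(0.1950903220161285), np.float64(0.9807852804032303), np.float64(0.0)], np.float64(1.178097245096172), array([-0.2024,  0.0417,  1.5727, -0.    ,  1.5272, -1.3805]))
shaft_seat [320.1, 146.7] 0.78 [0.5306 0.0231 0.108 ]
shaft_seat [316.2, 145.2] 0.2 [0.5278 0.02   0.108 ]
shaft_top [317.4, 145.1] 0.68 [0.5284 0.021  0.134 ]
platform_edge [398.1, 245.8] 0.66 [0.6704 0.0654 0.066 ]
gauge_top [404.7, 250.4] 0.68 [0.6716 0.0682 0.087 ]
5.375
```

View pics/w_crank.png

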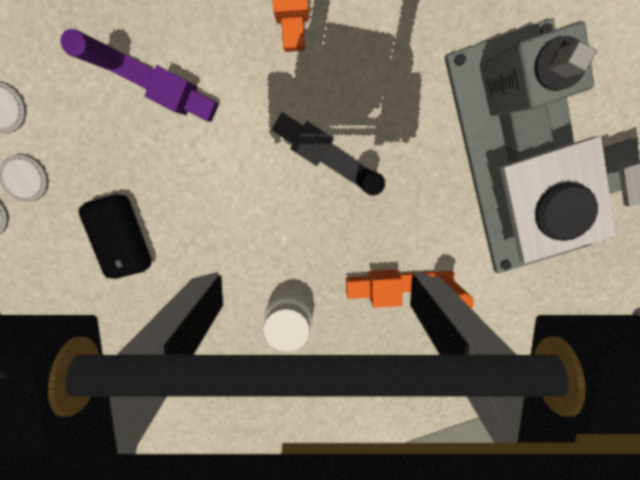

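View pics/w_jack.png

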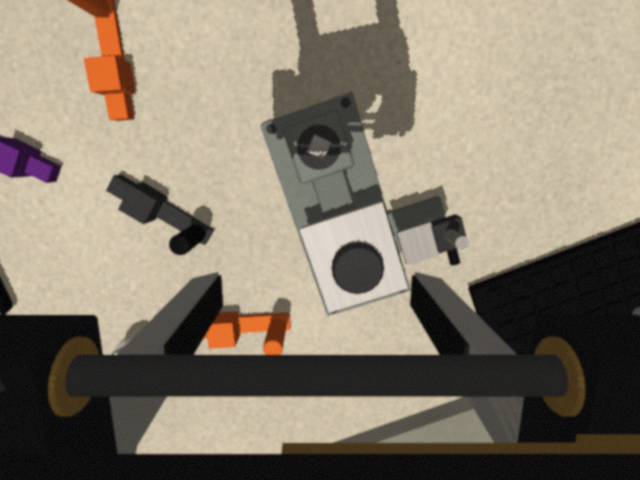

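Both wrist views agree: the dark crank's hub is at w_crank (314,142) with its grip at (370,183), and the shaft's square is at w_jack (318,146). Next I'll take closer views of both.

Run:
```python
from h import *
np.set_printoptions(precision=4,suppress=True)
T=np.array(grab_frame('wrist')['tool_from_camera'])
ims=[]
for n,P,h,yaw in [('shaft',(.529,.021),.27,-0.9),('crank2',(.512,-.206),.15,-0.9)]:
    qd=down(yaw); off=q2R(qd)@T[:3,3]; p=[P[0]-off[0],P[1]-off[1],h]
    bot.move_ptp(p,qd); bot.dwell(.2); f=cam('wrist')
    print(sensors.current_joint_pos())
    np.savez('w_'+n,**{k:f[k] for k in['R','e','fx','fy','cx','cy','pixels']})
    for l in ['shaft_top','shaft_seat','platform_edge','gauge_top'] if n=='shaft' else ['crank','grip_mid']:
        z={'crank':0,'grip_mid':.049,'shaft_seat':.108,'shaft_top':.134,'platform_edge':.066,'gauge_top':.087}[l]
        for m in models.mark_of('wrist',l): print(l,m['position'],round(m['conf'],2),onz(f,m['position'],z))
    if n=='crank2':
        for m in models.masks_of('wrist','crank'): print(m['box'],m['conf'])
    im=f['pixels'][:,:,::-1]
    if n=='shaft': save(f,'shaft.png',(230,60,180,150),3.6)
    else: save(f,'crank2.png')
    print(sensors.current_contact_force())
print(sensors.current_time_s())
```

```text
[-0.2824 -0.222   1.9255 -0.      1.438   0.6175]
shaft_top [315.0, 148.6] 0.78 [0.53   0.0229 0.134 ]
shaft_top [319.4, 149.2] 0.51 [0.5318 0.0199 0.134 ]
shaft_seat [320.8, 151.7] 0.91 [0.5311 0.0175 0.108 ]
gauge_top [34.5, 44.3] 0.41 [0.4491 0.2628 0.087 ]
[-0.1891  0.2957  0.0107]
[-0.7113  0.0097  1.9372  0.0001  1.1933  0.187 ]
crank [317.7, 157.3] 0.78 [ 0.5097 -0.2095  0.    ]
crank [343.9, 338.9] 0.76 [ 0.3965 -0.3311  0.    ]
crank [179.1, 268.8] 0.66 [ 0.3582 -0.1738  0.    ]
grip_mid [320.2, 42.6] 0.84 [ 0.5685 -0.1642  0.049 ]
grip_mid [350.4, 450.1] 0.55 [ 0.3378 -0.3821  0.049 ]
[88.6, 229.5, 143.1, 106.9] 0.79
[292.7, 3.3, 53.6, 218.3] 0.69
[323.4, 293.1, 47.5, 149.5] 0.64
[-0.4785  0.3762  0.1444]
9.025
```

View pics/shaft.png

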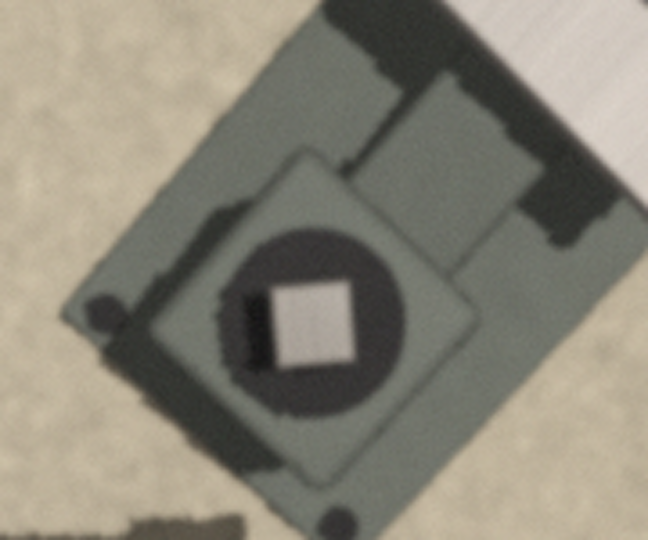

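View pics/crank2.png

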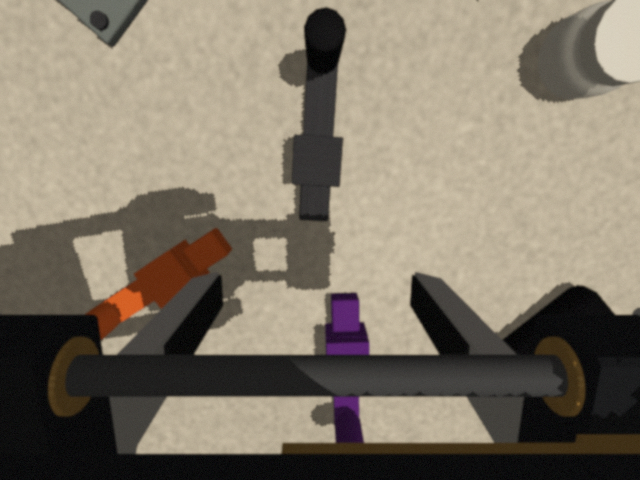

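The shaft's square top has corners in the crop at about (270,286), (349,281), (355,360) and (277,368). The crank's hub top has corners at (293,136), (343,138), (341,186) and (291,183) in the wrist view. It is plainly the dark one; the orange and purple ones lie below it.

Run:
```python
from h import *
np.set_printoptions(precision=4,suppress=True)
f=dict(np.load('w_shaft.npz')); g=cv2.cvtColor(f['pixels'],cv2.COLOR_RGB2GRAY)
m=np.zeros_like(g); m[128:172,292:340]=(g[128:172,292:340]>150)*255
cs,_=cv2.findContours(m,0,cv2.CHAIN_APPROX_NONE); c=max(cs,key=cv2.contourArea)
W=np.array([onz(f,p[0],.134)[:2] for p in c]).astype(np.float32)
r=cv2.minAreaRect(W*1000); print('shaft rect mm',r)
# collar
f=dict(np.load('w_crank2.npz'))
K=np.array([onz(f,p,.038)[:2] for p in [(293,136),(343,138),(341,186),(291,183)]]);print('hub',K.mean(0),np.linalg.norm(np.diff(K,axis=0),axis=1))
d=(K[0]+K[1]-K[2]-K[3])/2;print('hub yaw',np.degrees(np.arctan2(d[1],d[0])))
d=K[0]+K[3]-K[1]-K[2];print('hub y',np.degrees(np.arctan2(d[1],d[0])))
G=onz(f,(325,31),.082);print('griptop',G, G[:2]-K.mean(0),np.linalg.norm(G[:2]-K.mean(0)),np.degrees(np.arctan2(*(G[:2]-K.mean(0))[::-1])))
```

```text
shaft rect mm ((530.3250732421875, 21.449703216552734), (14.621454238891602, 14.858746528625488), 44.69596481323242)
hub [ 0.5077 -0.2101] [0.036  0.0343 0.0371]
hub yaw 36.16931268161108
hub y 125.77144818190665
griptop [ 0.5682 -0.1673  0.082 ] [0.0605 0.0428] 0.07409280555521175 35.252831192766905
```

Run:
```python
from h import *
np.set_printoptions(precision=4,suppress=True)
H=np.array([.5077,-.2101]); q=down(np.radians(35.7-90))
bot.release()
bot.move_ptp([*H,.16],q); bot.line_to([*H,.015],q,feed=.12)
bot.close_gripper(40); print('w',sensors.current_grip_width(),sensors.current_contact_force())
bot.line_to([*H,.06],feed=.1); print('F',sensors.current_contact_force(),sensors.current_moment())
bot.line_to([*H,.20],feed=.2)
q=down(np.radians(44.7-90)); S=[.5303,.0214]
bot.move_ptp([*S,.20],q); bot.line_to([*S,.160],feed=.08); bot.dwell(.2)
print(sensors.current_eef_pos(),sensors.current_contact_force(),sensors.current_moment(),sensors.current_joint_pos())
f=cam('wrist'); save(f,'ins.png',(120,60,400,300),2)
s=cam('side'); save(s,'ins_s.png',(250,150,130,100),5)
np.savez('w_ins',**{k:f[k] for k in['R','e','fx','fy','cx','cy','pixels']})
print(models.mark_of('wrist','crank')[:2],models.mark_of('wrist','shaft_top')[:2]);print(sensors.current_time_s())
```

```text
w 0.03570895189779467 [-0.7506  1.2629  0.4597]
F [-0.6375 -0.3665 -5.3118] [-0.0075  0.1058  0.0401]
[0.5308 0.0214 0.1607] [ 0.329  -0.1911 -4.6853] [-0.028   0.1503 -0.0332] [-0.1733  0.0209  1.9062  0.      1.2131  0.6172]
[{'position': [615.3, 254.7], 'conf': 0.97}, {'position': [316.8, 284.8], 'conf': 0.82}] []
15.3083
```

View pics/ins.png

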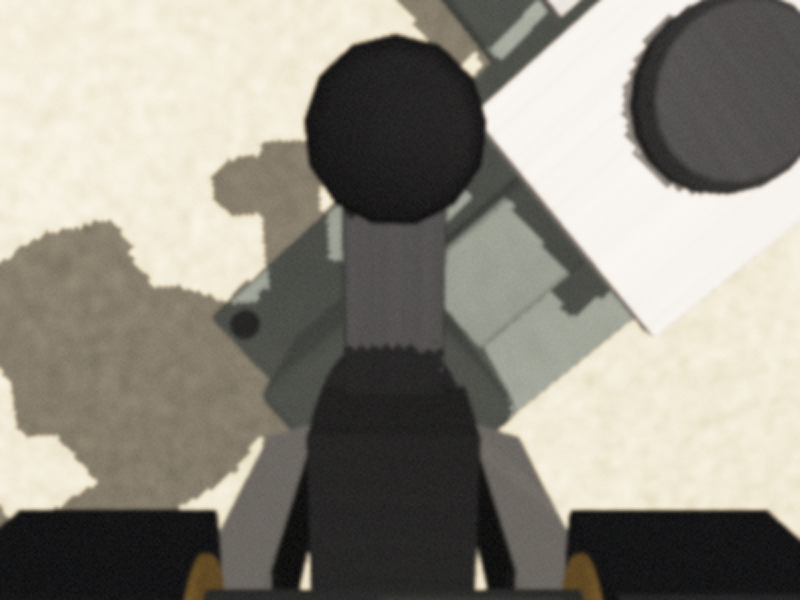

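The crank is held squarely with its arm centred, and the grip top is centred at wrist pixel (317.5,125). I'll work out the hub's offset in the hand from that, then lower with a force guard.

```bash
cat >> h.py <<'E'
def lower(xy,z0,z1,lim,base,step=.0015):
    z=z0
    while z>z1+1e-6:
        z=max(z-step,z1); bot.line_to([*xy,z],feed=.05)
        F=np.array(sensors.current_contact_force())-base
        if np.linalg.norm(F)>lim: break
    return z,F
E
python3 - <<'E'
from h import *
np.set_printoptions(precision=4,suppress=True)
f=dict(np.load('w_ins.npz')); p=np.array(sensors.current_eef_pos())
u=.1607-.015
D=f['pixels'].max(2); m=(D[70:180,260:380]<48).astype(np.uint8)*255
x=np.array([np.cos(np.radians(44.7)),np.sin(np.radians(44.7))])
G=onz(f,(317.5,125),u+.082)[:2]; print('grip rel',(G-p[:2]),'along',(G-p[:2])@x, 'perp',(G-p[:2])@[-x[1],x[0]])
w=[onz(f,a,u+.082) for a in [(273,124),(362,124)]];print('dia',np.linalg.norm(w[0]-w[1]))
off=(G-p[:2])@x-.075
print('hub ahead of tcp by',off)
S=np.array([.5303,.0214])-x*np.clip(off,-.002,.002)
bot.line_to([*S,.160],feed=.05);bot.dwell(.2)
base=np.array(sensors.current_contact_force())
e=np.array(sensors.current_eef_pos())[:2]-S; print('tcp err',e)
z,F=lower(S,.160,.124,6,base); print(z,sensors.current_eef_pos(),F,sensors.current_moment(),sensors.current_time_s())
E
```

```text
grip rel [0.0541 0.0524] along 0.07526307044893567 perp -0.0008190019122032965
dia 0.023245182831570472
hub ahead of tcp by 0.00026307044893567055
tcp err [-0.  0.]
0.124 [0.53   0.0212 0.1239] [0.1299 0.9888 0.0692] [-0.0322  0.0769 -0.019 ] 21.7583
```

Run:
```python
from h import *
np.set_printoptions(precision=4,suppress=True)
S=np.array(sensors.current_eef_pos())[:2]; S=np.array([.5303-.00019,.0214-.00019])
base=np.array(sensors.current_contact_force())
z,F=lower(S,.124,.120,6,base,.001); print(z,sensors.current_eef_pos(),F)
bot.release(); print(sensors.current_contact_force())
bot.line_to([*S,.26],feed=.2)
# view jack: heights from triangulation, and crank home check
s=cam('side');sm={l:models.mark_of('side',l)[:2] for l in['crank','shaft_seat','platform_edge','gauge_top','grip_mid']};save(s,'home_s.png',(270,150,130,130),5)
np.savez('s_home',**{k:s[k] for k in['R','e','fx','fy','cx','cy','pixels']})
for k,v in sm.items(): print('side',k,[(m['position'],round(m['conf'],2)) for m in v])
T=np.array(grab_frame('wrist')['tool_from_camera'])
# wrist camera above the grip / platform edge, same tool yaw
q=sensors.current_tcp_rot(); off=q2R(q)@T[:3,3]; p=[.61-off[0],.05-off[1],.29]
bot.move_ptp(p,q);f=cam('wrist');save(f,'home_w.png')
np.savez('w_home',**{k:f[k] for k in['R','e','fx','fy','cx','cy','pixels']})
for l,zz in [('platform_edge',.066),('gauge_top',.087),('grip_mid',.157),('crank',.108)]: print(l,[(m['position'],round(m['conf'],2),onz(f,m['position'],zz)) for m in models.mark_of('wrist',l)[:2]])
print(sensors.current_time_s())
a=cv2.imread('pics/home_s.png');b=cv2.imread('pics/home_w.png');cv2.imwrite('pics/home.png',np.hstack([cv2.resize(a,(300,300)),cv2.resize(b,(400,300))]))
```

```text
0.122 [0.5302 0.0212 0.1229] [-5.4006 -0.513   9.593 ]
[-0.1469  0.0605 -0.4002]
side crank [([354.2, 381.3], 0.91), ([310.1, 227.9], 0.82)]
side shaft_seat [([311.6, 230.0], 0.83)]
side platform_edge [([345.2, 216.5], 0.87)]
side gauge_top [([343.3, 211.8], 0.62)]
side grip_mid [([408.3, 246.8], 0.75), ([350.0, 394.6], 0.73)]
platform_edge [([349.8, 95.2], 0.63, array([0.6706, 0.0622, 0.066 ]))]
gauge_top [([345.5, 87.2], 0.71, array([0.6695, 0.0694, 0.087 ])), ([277.7, 227.3], 0.23, array([0.5298, 0.0234, 0.087 ]))]
grip_mid [([249.8, 444.8], 0.97, array([ 0.3739, -0.0968,  0.157 ])), ([268.3, 149.5], 0.92, array([0.5846, 0.0758, 0.157 ]))]
crank [([506.8, 232.7], 0.8, array([ 0.6836, -0.1335,  0.108 ])), ([302.9, 401.1], 0.66, array([ 0.4161, -0.1235,  0.108 ]))]
25.0167
```

View pics/home.png

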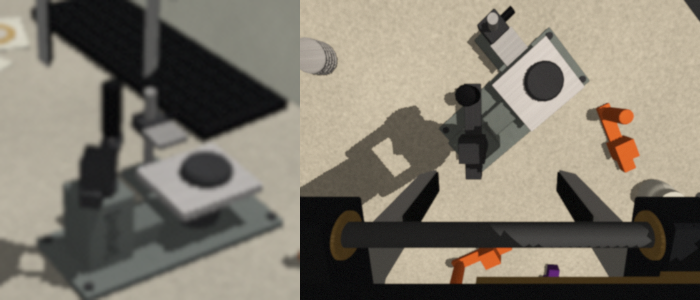

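The crank is seated: TCP 122.9 mm gives an underside height of 108 mm, and side and wrist views show the hub down on the collar. Next I'll measure the height difference from two opposed oblique wrist views, using the parallax of the gap between platform and tongue.

```bash
cat >> h.py <<'E'
T_CAM=np.array([.0678,.0005,-.1708])
f0=dict(np.load('w_shaft.npz'))
_K=[onz(f0,(u/3.6+230,v/3.6+60),.106)[:2] for u,v in [(308,148),(478,320),(320,487),(152,325)]]
_d=(_K[0]+_K[1])-(_K[2]+_K[3]); JY=np.arctan2(_d[1],_d[0])
SH=np.array([.5301,.0213])
def jack(x,y): 
    c,s=np.cos(JY),np.sin(JY); return SH+np.array([c*x-s*y,s*x+c*y])
def ortho(f,z,x0=.100,x1=.170,y0=.030,y1=.075,res=.0002):
    ys=np.arange(y0,y1,res); xs=np.arange(x0,x1,res)
    pts=np.float32([[x0,y0],[x1,y0],[x1,y1],[x0,y1]]); im=np.float32([proj(f,[*jack(a,b),z]) for a,b in pts])
    dst=np.float32([[0,0],[0,len(xs)],[len(ys),len(xs)],[len(ys),0]])
    M=cv2.getPerspectiveTransform(im,dst); return cv2.warpPerspective(f['pixels'],M,(len(ys),len(xs)),flags=cv2.INTER_CUBIC)
def gapviews(tag,zt=.165,dy=.11):
    out=[]; q=down(JY+np.pi/2)
    for sgn in (-1,1):
        off=q2R(q)@T_CAM; P=jack(.135,.053+sgn*dy); 
        bot.move_ptp([P[0]-off[0],P[1]-off[1],zt],q); bot.dwell(.15)
        f=cam('wrist'); np.savez(f'g_{tag}_{sgn}',**{k:f[k] for k in['R','e','fx','fy','cx','cy','pixels']})
        out.append(f)
    im=np.vstack([ortho(f,.087) for f in out]); 
    cv2.imwrite(f'pics/gap_{tag}.png',cv2.resize(im[:,:,::-1],None,fx=2,fy=2*.5))
    return out
E
python3 - <<'E'
from h import *
print(np.degrees(JY),[ (round(float(np.linalg.norm(a-b)),4)) for a,b in zip(h_K:=__import__('h')._K,h_K[1:])],np.mean(h_K,axis=0))
g=gapviews('a'); print([f['e'] for f in g],sensors.current_time_s(),sensors.current_joint_pos())
a=cv2.imread('pics/gap_a.png'); b=[cv2.resize(f['pixels'][:,:,::-1],(320,240)) for f in g]
v=np.vstack(b); h=max(a.shape[0],480); c=np.zeros((h,a.shape[1]+320,3),np.uint8); c[:a.shape[0],:a.shape[1]]=a;c[:480,a.shape[1]:]=v
cv2.imwrite('pics/gap_a2.png',c);print(a.shape,c.shape)
E
```

```text
File "<stdin>", line 2
SyntaxError: assignment expression cannot be used in a comprehension iterable expression
```

Run:
```python
from h import *
import h as hh
print(np.degrees(JY),np.mean(hh._K,axis=0),np.linalg.norm(hh._K[0]-hh._K[1]))
g=gapviews('a'); print([f['e'] for f in g],sensors.current_time_s(),sensors.current_joint_pos())
a=cv2.imread('pics/gap_a.png'); b=[cv2.resize(f['pixels'][:,:,::-1],(320,240)) for f in g]
v=np.vstack(b); h=max(a.shape[0],480); c=np.zeros((h,a.shape[1]+320,3),np.uint8); c[:a.shape[0],:a.shape[1]]=a;c[:480,a.shape[1]:]=v
cv2.imwrite('pics/gap_a2.png',c);print(a.shape,c.shape)
```

```text
-4.712644791303189 [0.53065206 0.0208828 ] 0.055791251277111806
[array([ 0.66003468, -0.04670657,  0.33620131]), array([0.67849121, 0.17053193, 0.33588059])] 28.2833 [ 6.93017233e-02  5.44049315e-01  1.25947838e+00 -1.64218351e-04
  1.33805463e+00 -1.41677047e+00]
(700, 450, 3) (700, 770, 3)
```

View pics/gap_a2.png

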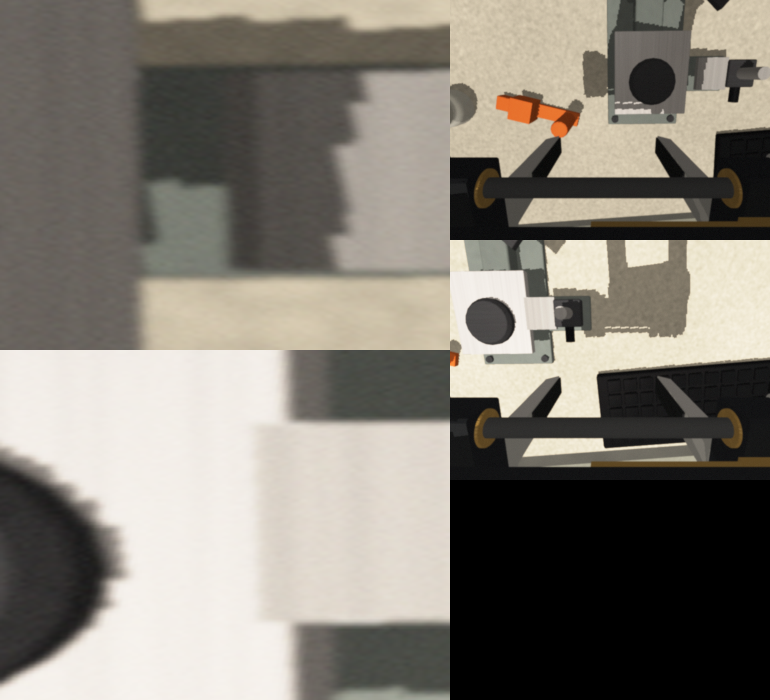

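From view A (platform edge at col 140, tongue edge at 258) and view B (294 and 258), the platform is at about 68.3 mm and the tongue at about 87.0 mm. That is a rise of about 18.7 mm, or 1.56 turns. I'll wind 1.5 turns first and then look again.

```bash
cat >> h.py <<'E'
def grip_at(deg,z=.161): a=np.radians(deg); return [*(SH+.075*np.array([np.cos(a),np.sin(a)])),z]
def wind(a0,a1,step=15,feed=.15,lim=14,play=0):
    base=np.array(sensors.current_contact_force()); n=int(np.ceil(abs(a1-a0)/step)); log=[]
    for a in np.linspace(a0,a1,n+1)[1:]:
        bot.line_to(grip_at(a),feed=feed); F=np.array(sensors.current_contact_force()); log.append((round(float(a)),*np.round(F,1)))
        if np.linalg.norm(F)>lim: print('LIMIT'); break
        if sensors.current_time_s()>62: print('TIME'); break
    return a,log
E
python3 - <<'E'
from h import *
q=down(np.radians(-45.3))
p=grip_at(44.7,.25); bot.move_ptp(p,q); bot.line_to(grip_at(44.7),feed=.15)
print(sensors.current_contact_force(),sensors.current_time_s())
bot.close_gripper(15); print(sensors.current_grip_width(),sensors.current_contact_force())
a,log=wind(44.7,44.7-540); print(a,log,sensors.current_time_s(),sensors.current_eef_pos())
E
```

```text
[0.05487127 0.03634785 0.18070652] 30.875
0.02470981740618365 [-0.11287682 -0.39441865 -0.23960521]
-495.3 [(30, np.float64(-1.1), np.float64(-0.5), np.float64(-0.1)), (15, np.float64(-0.2), np.float64(-0.4), np.float64(0.2)), (0, np.float64(-1.5), np.float64(-0.3), np.float64(0.3)), (-15, np.float64(-1.7), np.float64(-0.3), np.float64(-0.3)), (-30, np.float64(-1.7), np.float64(0.8), np.float64(0.5)), (-45, np.float64(-2.4), np.float64(2.0), np.float64(-0.1)), (-60, np.float64(-2.5), np.float64(3.2), np.float64(-0.4)), (-75, np.float64(-1.3), np.float64(3.2), np.float64(-0.8)), (-90, np.float64(0.5), np.float64(4.6), np.float64(-1.8)), (-105, np.float64(0.3), np.float64(3.8), np.float64(-2.6)), (-120, np.float64(1.3), np.float64(2.6), np.float64(-3.1)), (-135, np.float64(0.7), np.float64(1.9), np.float64(-2.6)), (-150, np.float64(-0.4), np.float64(-0.1), np.float64(-1.4)), (-165, np.float64(-2.6), np.float64(-0.3), np.float64(0.3)), (-180, np.float64(-2.9), np.float64(-0.0), np.float64(1.4)), (-195, np.float64(-5.0), np.float64(1.5), np.float64(1.4)), (-210, np.float64(-4.7), np.floa
[... 512 characters left out ...]
np.float64(2.4), np.float64(-1.0), np.float64(0.2)), (-360, np.float64(-0.4), np.float64(0.1), np.float64(0.1)), (-375, np.float64(-0.4), np.float64(-1.0), np.float64(0.9)), (-390, np.float64(-1.0), np.float64(0.7), np.float64(1.6)), (-405, np.float64(-2.3), np.float64(1.2), np.float64(1.8)), (-420, np.float64(-2.2), np.float64(2.4), np.float64(1.2)), (-435, np.float64(-1.3), np.float64(3.0), np.float64(0.5)), (-450, np.float64(-0.2), np.float64(4.0), np.float64(0.4)), (-465, np.float64(1.0), np.float64(3.4), np.float64(-1.8)), (-480, np.float64(0.5), np.float64(1.9), np.float64(-1.9)), (-495, np.float64(-0.0), np.float64(1.5), np.float64(-0.9))] 42.1417 [ 0.4770491  -0.03164288  0.1611268 ]
```

Run:
```python
from h import *
bot.release(); bot.line_to(grip_at(-495.3,.25),feed=.3)
g=gapviews('b'); print([f['e'] for f in g],sensors.current_time_s())
a=[ortho(f,.087)[:,:,::-1] for f in g]
# stretch contrast of each view
a=[cv2.normalize(x,None,0,255,cv2.NORM_MINMAX) for x in a]
cv2.imwrite('pics/gap_b2.png',cv2.resize(np.hstack(a),None,fx=1.75,fy=1.0) if 0 else cv2.resize(np.vstack(a)[:, :],(450,560)) )
for s,x in zip('AB',a):
    r=cv2.cvtColor(x[150:230],cv2.COLOR_BGR2GRAY).mean(0); d=np.diff(cv2.GaussianBlur(r[None].astype(np.float32),(0,0),2)[0])
    k=[i for i in range(2,len(d)-2) if abs(d[i])==abs(d[i-2:i+3]).max() and abs(d[i])>1]
    print(s,[(round(30+.2*(i+1),1),round(float(d[i]),1)) for i in k])
```

```text
[array([ 0.65993927, -0.04678082,  0.33618369]), array([0.67848223, 0.17055938, 0.33585447])] 46.9167
A [(34.6, 5.9), (52.8, -4.2), (56.0, 2.4), (64.4, 9.7)]
B [(32.2, 17.4), (52.0, -15.7), (55.6, 13.3)]
```

View pics/gap_b2.png

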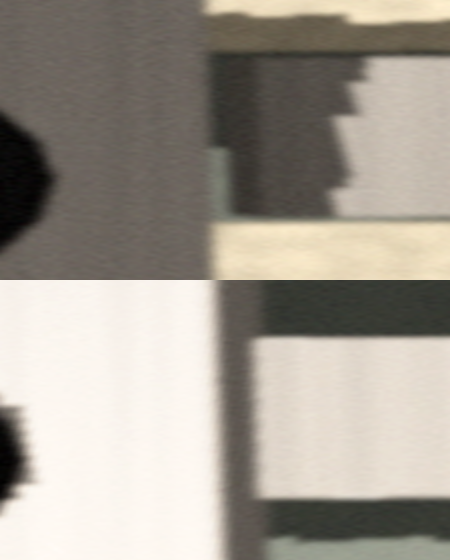

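```bash
cat > edges.py <<'E'
from h import *
def edges(tag):
    for s,k in (('A',-1),('B',1)):
        f=dict(np.load(f'g_{tag}_{k}.npz'))
        for r0,r1 in [(75,105),(105,135),(135,165)]:
            x=cv2.cvtColor(ortho(f,.087,res=.0002),cv2.COLOR_RGB2GRAY)[r0:r1].mean(0)
            d=np.diff(cv2.GaussianBlur(x[None].astype(np.float32),(0,0),2)[0]); d[:70]=0
            o=[]
            for i in range(2,len(d)-2):
                if abs(d[i])==abs(d[i-2:i+3]).max() and abs(d[i])>.5:
                    a,b,c=np.abs(d[i-1:i+2]); o.append((round(30+.2*(i+1+.5*(a-c)/(a-2*b+c)),2),round(float(d[i]),1)))
            print(tag,s,r0,o)
E
python3 -c "
from edges import *
edges('a');edges('b')"
```

```text
a A 75 [(np.float32(44.28), -3.8), (np.float32(55.67), 2.0), (np.float32(66.44), 8.6)]
a A 105 [(np.float32(44.27), -3.7), (np.float32(55.69), 1.7), (np.float32(60.24), 0.6), (np.float32(65.3), 8.8)]
a A 135 [(np.float32(44.28), -4.0), (np.float32(52.3), 0.6), (np.float32(55.76), 1.8), (np.float32(63.67), 6.3), (np.float32(71.65), -0.5)]
a B 75 [(np.float32(55.59), -2.4), (np.float32(59.53), 0.7), (np.float32(64.23), -0.7), (np.float32(66.67), 0.6), (np.float32(74.35), 0.5)]
a B 105 [(np.float32(55.62), -2.6), (np.float32(59.53), 0.8), (np.float32(64.54), -0.7), (np.float32(67.0), 0.7)]
a B 135 [(np.float32(55.77), -2.6), (np.float32(59.44), 0.9), (np.float32(64.86), -0.7), (np.float32(67.16), 0.7)]
b A 75 [(np.float32(50.84), -4.0), (np.float32(55.71), 2.0), (np.float32(60.09), 0.6), (np.float32(66.59), 8.8)]
b A 105 [(np.float32(50.94), -4.2), (np.float32(55.76), 1.9), (np.float32(65.24), 8.7)]
b A 135 [(np.float32(50.96), -4.0), (np.float32(55.9), 1.8), (np.float32(63.57), 6.6), (np.float32(65.93), 2.8)]
b B 75 [(np.float32(51.78), -13.7), (np.float32(55.32), 11.4), (np.float32(59.6), 0.9), (np.float32(64.42), -0.8), (np.float32(67.09), 0.7)]
b B 105 [(np.float32(51.81), -13.7), (np.float32(55.39), 11.5), (np.float32(59.7), 0.8), (np.float32(64.24), -0.7), (np.float32(66.65), 0.7)]
b B 135 [(np.float32(51.95), -13.7), (np.float32(55.45), 11.5), (np.float32(59.76), 0.8), (np.float32(64.25), -0.5), (np.float32(67.41), 0.8)]
```

Still 1.44 mm low, so I'll wind another 43° and recheck.

Run:
```python
from edges import *
q=down(np.radians(-45.3)); A=-495.3
bot.move_ptp(grip_at(A,.21),q); bot.line_to(grip_at(A),feed=.2)
bot.close_gripper(15); print(sensors.current_contact_force())
print(wind(A,A-43.5)); bot.release(); bot.line_to(grip_at(A-43.5,.21),feed=.3)
gapviews('c'); print(sensors.current_time_s()); edges('c')
```

```text
[ 0.90594488 -0.84812211 -0.19077277]
(np.float64(-538.8), [(-510, np.float64(0.0), np.float64(-0.1), np.float64(-0.0)), (-524, np.float64(-1.4), np.float64(-0.4), np.float64(1.2)), (-539, np.float64(-4.0), np.float64(0.3), np.float64(2.5))])
55.5917
c A 75 [(np.float32(51.64), -3.8), (np.float32(55.67), 1.8), (np.float32(60.15), 0.5), (np.float32(66.4), 8.9)]
c A 105 [(np.float32(51.64), -3.7), (np.float32(55.73), 1.8), (np.float32(59.88), 0.5), (np.float32(65.36), 9.0)]
c A 135 [(np.float32(51.65), -4.1), (np.float32(55.85), 1.8), (np.float32(60.03), 0.5), (np.float32(63.67), 6.8)]
c B 75 [(np.float32(51.11), -13.4), (np.float32(55.31), 11.6), (np.float32(59.52), 0.8), (np.float32(64.45), -0.6), (np.float32(67.17), 0.7), (np.float32(74.32), 0.5)]
c B 105 [(np.float32(51.18), -13.6), (np.float32(55.36), 11.6), (np.float32(59.55), 0.8), (np.float32(64.62), -0.7), (np.float32(66.92), 0.7), (np.float32(70.39), -0.5)]
c B 135 [(np.float32(51.25), -13.8), (np.float32(55.43), 11.4), (np.float32(59.74), 0.8), (np.float32(64.31), -0.5), (np.float32(66.83), 0.5), (np.float32(67.93), 0.5)]
```

Run:
```python
from h import *
s=cam('side'); save(s,'end.png',(240,130,240,220),3)
print(sensors.current_contact_force(),sensors.current_grip_width(),sensors.current_time_s(),proj(s,[*SH,.108+.038]))
```

```text
[-1.18328639  0.60545272 -0.94153907] 0.09390591109984373 55.6417 [311.79028688 215.80307174]
```

View pics/end.png

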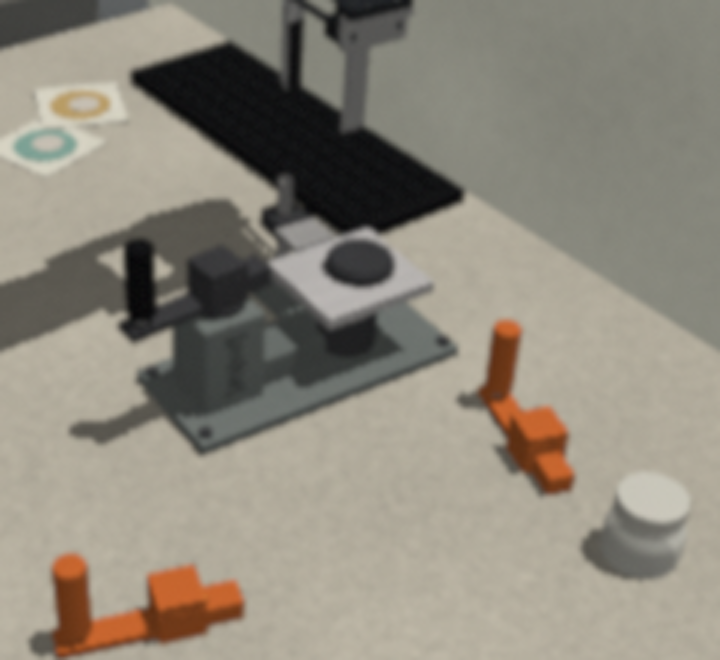

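The hub top shows at crop (217,262), against a predicted (215,257) for fully home. The platform looks level with the tongue, the other things near the jack look undisturbed, and the gripper is clear.

```bash
python3 -c "
from h import *
bot.hand_in(); print(sensors.current_time_s())"
```

```text
the job is handed in; nothing more can be done
the job is handed in; nothing more can be done
```

I fitted the dark crank onto the square shaft and wound it clockwise about 1.6 turns by its grip. I then let go and handed the job in at about 56 s; the crank is still on the shaft.

- **Fit:** The crank slid on without resistance. It was stopped at about 11 N of contact at the collar, with the underside at about 108 mm, which is fully home. The last side view agreed to within about 2 pixels.
- **Winding:** Wrist force stayed below about 7 N throughout.
- **Height:** The first 1.5 turns left the platform 1.4 mm low, so I wound another 43.5°. The last check, parallax between two opposed wrist views, puts the platform within about 0.1 mm of the tongue. I estimate that method is good to about 0.2–0.3 mm.
- **Other things:** In the last picture the gripper was open and clear. The gauge and the objects in that crop looked undisturbed, but the tins and mouse were outside it and not rechecked.

No check failed. One small disagreement: the first 1.5 turns raised the platform about 17.3 mm by the camera, against 18 mm nominal. I put that down to play in the socket plus measurement error.

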